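# Tip the clips into the bin and slide its cover home over the pins

### The job

Tip the hinged tray over by pushing its bar, so that its four clips drop into the open bin, and let the tray swing back down to level. Then slide the cover plate along the deck until it drops over the two pins and lies flat and fully home over the bin, with the stray clip from the deck in the bin too. Keep the cover on the fixture all the time, and leave the bottle, mug, jar and stack of panels where they are.

Things in the scene. Friction and masses are not known exactly. Their poses are not given: they have to be found in the camera images.
- bin: blue steel fixture fixed to the table, 470 mm long along its y (within 0.22 rad of world +y). Origin at table level under the centre of the cover's seat; x across, z up. By its y in mm: DECK -280 to -68, BIN with the seat -68 to 70 (both x -80 to 80), TRAY on its stand 70 to 184. Plates beside the hinge, x -49 and 49, y 64 to 88, are 107 mm high
- deck_edge (a point): middle of the edge where the flat deck ends at the bin: fixture's x 0, y -68 mm, at the deck's top, 93 mm above the table. The cover and the stray clip lie on the deck, which is 160 mm wide and 212 mm long; the bin's rim lies 8 mm below it
- seat (a point): at the rim's height (85 mm above the table), fixture's x 0, y 0, axes as the fixture's: where the cover's origin is when fully home, its axes parallel. The flat rim runs along both sides of the mouth, x 38 to 80 mm either side
- bin_mouth (a point): centre of the bin's open mouth, 76 mm (x) by 110 mm (y), at the rim's height, 85 mm above the table; fixture's x 0, y 5 mm. Bin floor 6 mm above the table
- pin_a (a point): top of a fixed round-topped steel pin, 8 mm diameter, 7 mm above the rim (so 1 mm lower than the deck); fixture's x -50, y -45 mm
- pin_b (a point): top of the other pin, the same; fixture's x 50, y -45 mm
- tray (a joint): angle of the tray, 0 = level (stop), grows as it tips towards the bin, stop at 1.15 rad. Hinge along the fixture's x at y 70 mm, height 98 mm. Aluminium tray 80 mm wide, 116 long, 28 high, floor 4 thick, open end over the hinge, 0.4 kg, light hinge: the clips slide off by about 1 to 1.15 rad; let go, it falls back to 0 by its own weight
- tray_bar (a point): middle of the tray's steel bar, 10 mm diameter, 84 mm long, along the fixture's x, on an upright (8 mm diameter) at each end. Tray level: at the fixture's y 165 mm, 183 mm high, i.e. 95 mm out (+y) and 85 mm up from the hinge; it swings with the tray, at 1.15 rad at y 31 mm, 219 mm high. Pushed towards -y from its outer side it tips the tray, with 5 to 8 N
- cover: flat white metal plate 130 x 130 x 6 mm, 0.25 to 0.4 kg, loose on the deck, too wide to grip. Origin: centre of its underside; its y within 0.25 rad of the fixture's. Two slots at its x -50 and 50, y -45 mm, 15 mm (x) by 18 mm (y). Pushed to +y it slides over the pins, its front dips onto the rim, and within 3 mm of the seat it drops over the pins; top then 2 mm below the deck
- clip1: chunky black plastic clip, 24 (its x) x 20 (its y) x 21 mm tall, L-shaped in section, 20 g; origin at the centre of its underside. It starts on the tray
- clip2: chunky black plastic clip, 24 (its x) x 20 (its y) x 21 mm tall, L-shaped in section, 20 g; origin at the centre of its underside. It starts on the tray
- clip3: chunky black plastic clip, 24 (its x) x 20 (its y) x 21 mm tall, L-shaped in section, 20 g; origin at the centre of its underside. It starts on the tray
- clip4: chunky black plastic clip, 24 (its x) x 20 (its y) x 21 mm tall, L-shaped in section, 20 g; origin at the centre of its underside. It starts on the tray
- stray: chunky black plastic clip, 24 (its x) x 20 (its y) x 21 mm tall, L-shaped in section, 20 g; origin at the centre of its underside. It lies alone on the deck, between the cover and the mouth; the cover can push it in ahead of itself
- bottle: bystander: closed white bottle, 56 mm diameter, 150 mm tall, standing on the table on the fixture's +x side; origin at the centre of its underside
- mug: bystander: white mug, 72 mm diameter plus handle, 85 mm tall, on the fixture's +x side; origin at the centre of its underside
- jar: bystander: clear jar with grey cap, 64 mm diameter, 90 mm tall, on the fixture's +x side; origin at the centre of its underside
- stack: bystander: block of white panels, 60 (x) x 160 (y) x 30 mm, 0.7 kg, on the table on the fixture's -x side; origin at the centre of its underside

How it is judged:
On the way, in this order (a step that is already met when the one before it is completed fails the run):
1. the tray is tipped up towards the bin (past 0.3 rad) (value of joint tray above 0.3 rad), for 0.02 s.
2. the four clips of the tray are in the bin while the cover is still off it (horizontal distance between each of clip1, clip2, clip3, clip4 and bin_mouth below 0.07 m and height (world z) of each of clip1, clip2, clip3, clip4 below 0.083 m and horizontal distance between cover and seat above 0.03 m), for 0.1 s.
3. the cover lies home over the pins (horizontal distance between cover and seat below 0.01 m and z of cover in the frame of seat between -0.003 and 0.0025 m and angle between the z axis of cover and the z axis of bin, either way round below 0.035 rad and angle between the y axis of cover and the y axis of bin, either way round below 0.12 rad), for 0.2 s.
At the end, for the whole second after the job is handed in: the cover lies at rest over the pins, flat on the rim (its origin within 10 mm sideways and 2.5 mm in height of the seat, tilted under 0.035 rad, turned under 0.12 rad); all five clips are in the bin below its rim; the tray is back down (under 0.06 rad) (all of step 3 and horizontal distance between each of clip1, clip2, clip3, clip4, stray and bin_mouth below 0.07 m and height (world z) of each of clip1, clip2, clip3, clip4, stray below 0.083 m and value of joint tray below 0.06 rad and linear speed of cover below 0.02 m/s); the robot touches nothing.
It fails at once if the bottle is moved by more than 30 mm (distance of bottle from where it was at the start of the episode above 0.03 m).
It fails at once if the mug is moved by more than 30 mm (distance of mug from where it was at the start of the episode above 0.03 m).
It fails at once if the jar is moved by more than 30 mm (distance of jar from where it was at the start of the episode above 0.03 m).
It fails at once if the stack of panels is moved by more than 30 mm (distance of stack from where it was at the start of the episode above 0.03 m).
It fails at once if the cover falls off the fixture (height (world z) of cover below 0.06 m).
It also fails if it takes over 72 s, if anything falls off the work surface, if the arm or the gripper's body presses on something with over 40 N, if the wrist force passes 120 N, or if a joint passes its speed limit or range.

### The arm

A 6-joint arm with a two-finger parallel gripper is mounted at the origin on the work surface. World frame = base frame: x ahead of the robot, y to its left, z up, the work surface at z = 0. Lengths are in m, angles in rad, forces in N, time in s.
With the tool pointing down it reaches from about 0.425 to 1.125 m from the base axis. Payload 14.9 kg.
Tool frame: the origin (TCP) lies midway between the tips of the shut fingers; the grasp point (between the pads) lies 19 mm behind it (robot.hold_point_z is the distance from the TCP to the grasp point, in m); z points along the fingers, y is the line along which they close (so a half turn about z gives the same grasp; the last joint's range is limited). The gripper opens to 91 mm and grips with 3 to 60 N. Pads are 32 mm wide; open, the fingers measure 118 mm over their backs; the gripper's body (76 mm by 178 mm) begins 60 mm behind the grasp point.
Start: joints at [1.146, 0.379, 1.734, -0, 1.028, -0.033], TCP at [0.267, 0.647, 0.214] pointing down, gripper open.
Joint ranges: [-2.77, 2.77], [-0.74, 2.19], [0, 2.66], [-1.06, 4.2], [0.31, 2.87], [-3.08, 3.08]. Speed limits (rad/s): [1.89, 1.89, 2.39, 3.14, 3.14, 3.14].

### API

Orientations are given as a rotation vector (axis times angle).
In Python, from plant import status, vision, workorder, robot gives the robot as it stands.
- The arm moves only by the shell command python3 -m jog 'ROWS'. ROWS is JSON, a list of rows, each a list of 7 numbers: the turn, a rotation vector about the world's x, y, z in rad, then the shift along the world's x, y, z in cm, then the finger opening in cm, from 0 to 9.12. In form: [[wx, wy, wz, dx, dy, dz, fingers], ...]. A call has 1 to 20 rows; each row shifts and turns the commanded pose from where the row before left it; what a row does not reach is not made up. A row lasts 1/10 s, in which the tool goes at most 50 mm and 8.59 degrees, less where a joint would pass 70% of its speed; a pose out of reach is approached as far as the arm can. A call is refused whole if a number of a shift passes 5 or a number of a turn 0.15, either way. A call with a gripper value outside its range is refused whole. The fingers move at their own pace and stop on an object; the grip force is fixed at half the most. Time passes only in rows, so rows that do not move let the fingers close. It gives the time, the measured TCP pose, the force, the opening and the grip force at its end, in the units of the state.
- status.observe(): the state, without advancing time (a new reading comes with each control period).
- vision.get_image(name): name is "side" or "top"; returns (picture, depth): 400x640x3 uint8, red, green, blue; 400x640 float32, m along the optical axis (not along the pixel's ray), 0 where there is no reading.
- vision.camera_model(name): a dict with "fx", "fy", "cx", "cy" (pixels), "R" (3x3) and "t" (3): a world point X has camera coordinates R X + t. Camera axes: x right, y down, z forward; pixel columns grow to the right and rows downward; lengths in m; the calibration is good to about 2 mm. A picture is of the moment at which its call begins. camera_model takes no time and is no camera call.
- workorder.hand_in(): hands the job in; it is judged then, once.
The state is a dict: "clock": time; "joints": joint angles; "joint_velocities": joint speeds; "joint_torque": joint torques, N m; "tool_pos": TCP position; "eef_rot": TCP orientation; "contact_force": force on the tool from outside, world axes, zero at the start; "wrist_torque": the same for the moment, N m; "width": opening from 0.0 (shut) to 1.0 (fully open); "grip_force": force on a finger pad.
Only numpy, scipy, OpenCV 4.12 (cv2) and the standard library are available. Lean on these libraries where they do the work, as an engineer would, in place of code of your own. Each camera call takes 0.05 s, during which the arm holds its last target. There are 200 camera calls.

## Working session

There is one attempt and no reset: what is moved stays moved. The work goes in short steps, Python scripts to look and compute and a shell command to move; the robot and the scene stay as the last step left them, time stands still between calls to the robot, and variables do not carry over. Pictures are saved under pics/ and viewed, at most 10 in all, crops included, and the job is handed in when it is done.

```bash
ls; mkdir -p pics
cat > h.py <<'E'
import numpy as np,cv2
from plant import status,vision,workorder,robot
def grab(n,f=None):
    im,d=vision.get_image(n)
    if f: cv2.imwrite('pics/'+f,im[:,:,::-1])
    return im,d
def pts(n,d):
    c=vision.camera_model(n);R=np.array(c['R']);t=np.array(c['t'])
    v,u=np.mgrid[:400,:640]
    P=np.stack([(u-c['cx'])/c['fx']*d,(v-c['cy'])/c['fy']*d,d],-1)
    return (P-t)@R
def ray(n,u,v,z):
    c=vision.camera_model(n);R=np.array(c['R']);t=np.array(c['t'])
    o=-R.T@t;w=R.T@np.array([(u-c['cx'])/c['fx'],(v-c['cy'])/c['fy'],1])
    return o+w*(z-o[2])/w[2]
E
python3 - <<'E'
from h import *
for n in('side','top'):
    im,d=grab(n,n+'0.png');np.save(n+'0.npy',d);c=vision.camera_model(n);print(n,c['fx'],-np.array(c['R']).T@np.array(c['t']),np.array(c['R'])[2])
s=status.observe();print(s['clock'],s['tool_pos'],s['eef_rot'],s['contact_force'])
E
```

```text
pics
side 368.3966268552634 [0.40673484 0.45612928 0.55625969] [ 0.29888541 -0.6924191  -0.65667595]
top 469.4482703231515 [0.53568287 0.0270126  0.91270393] [ 0.10151222  0.01107342 -0.99477266]
0.1 [0.26715975 0.64663162 0.21338024] [-6.11523779e-01 -3.08127376e+00  1.48207966e-03] [0.34415895 0.50441171 0.01647048]
```

View pics/top0.png

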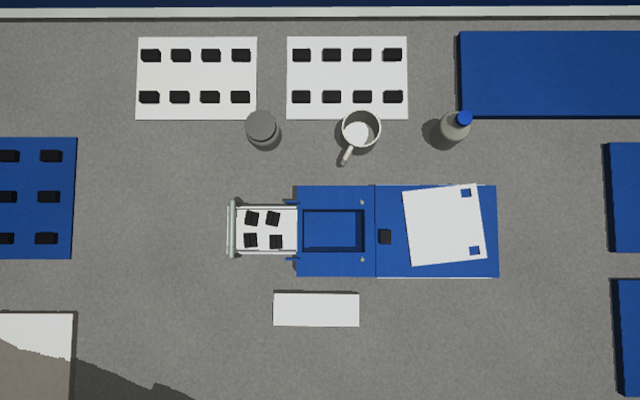

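View pics/side0.png

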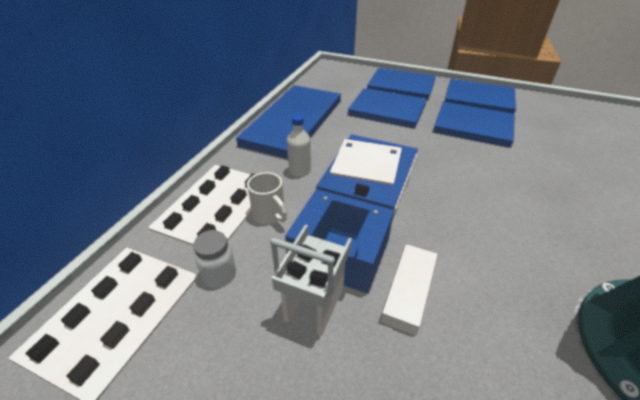

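The top view shows +y to the left. The tray with its bar is at about (232,228), the bin mouth at (333,231), the pins at (362,202) and (363,258), the stray clip at (384,236), and the turned cover at about (445,225) with its slots on the far side. The side view confirms the bar at (303,250) and the stray at (362,189).

Run:
```python
from h import *
im=cv2.imread('pics/top0.png')[:,:,::-1];d=np.load('top0.npy');P=pts('top',d)
roi=np.zeros((400,640),bool);roi[165:290,215:520]=1
i=im.astype(int)
blue=(i[...,2]-i[...,0]>50)
white=(i.min(-1)>150)
X,Y,Z=P[...,0],P[...,1],P[...,2]
def rect(m,z,name):
    m=cv2.morphologyEx(m.astype(np.uint8),cv2.MORPH_OPEN,np.ones((3,3)))
    cs,_=cv2.findContours(m,0,1);c=max(cs,key=cv2.contourArea)
    q=np.array([ray('top',u,v,z)[:2] for u,v in c[:,0]]).astype(np.float32)
    r=cv2.minAreaRect(q*1000);print(name,r);print(cv2.boxPoints(r).round(1).tolist());return r
deck=roi&(Z>.086)&(Z<.106);deck[:,:376]=0
print('deck z',np.median(Z[roi&blue&(np.arange(640)>380)]))
rect(deck,.093,'deck')
cov=roi&white;cov[:,:395]=0;cov=cov
print('cover z',np.median(Z[cov]));rect(cov,.099,'cover')
st=roi&(i.max(-1)<60);st[:,:376]=0;st[:,395:]=0;st[:225]=0;st[250:]=0
print('stray z',Z[st].max());rect(st,.114,'stray')
bar=roi&(Z>.165);bar[:,300:]=0
b=P[bar];print('bar',bar.sum(),b.min(0),b.max(0),np.median(b,0));
bm=b[b[:,2]>.175];print(np.polyfit(bm[:,0],bm[:,1],1),bm[:,0].min(),bm[:,0].max())
mouth=roi&(Z<.05)&blue;mouth[:,:300]=0;mouth[:,370:]=0;rect(mouth,.085,'mouth')
# fixture from side view
d2=np.load('side0.npy');Q=pts('side',d2);im2=cv2.imread('pics/side0.png')[:,:,::-1].astype(int)
b2=Q[(im2[...,2]-im2[...,0]>50)&(abs(Q[...,2]-.093)<.004)&(d2>0)]
b2=b2[(b2[:,1]<.1)&(b2[:,1]>-.4)&(b2[:,0]<.75)]
print('side deck',b2.min(0),b2.max(0),np.median(b2,0))
w=Q[(Q[...,2]>.172)&(Q[...,2]<.2)&(d2>0)&(im2.min(-1)>60)];w=w[(w[:,0]>.4)&(w[:,0]<.62)&(w[:,1]>.05)&(w[:,1]<.35)];print('side bar',len(w),w.min(0),w.max(0),w.mean(0))
for k,m in(('bottle',(slice(105,150),slice(425,475))),('mug',(slice(105,170),slice(330,385))),('jar',(slice(105,155),slice(240,285))),('stack',(slice(285,335),slice(265,365)))):
    p=P[m].reshape(-1,3);p=p[p[:,2]>.02];print(k,p.min(0).round(3),p.max(0).round(3))
```

```text
deck z 0.09283116166689333
deck ((555.7731323242188, -169.63134765625), (162.85560607910156, 210.669921875), 0.01642882265150547)
[[474.29998779296875, -64.30000305175781], [474.3999938964844, -275.0], [637.2000122070312, -274.8999938964844], [637.2000122070312, -64.30000305175781]]
cover z 0.09881916120449016
cover ((567.1211547851562, -181.66552734375), (130.72801208496094, 130.27224731445312), 6.463132858276367)
[[494.79998779296875, -124.30000305175781], [509.5, -253.6999969482422], [639.4000244140625, -239.0], [624.7000122070312, -109.5999984741211]]
stray z 0.11628297374744512
stray ((545.8953857421875, -76.2945785522461), (20.230363845825195, 20.453401565551758), 0.09405715018510818)
[[535.7999877929688, -66.0999984741211], [535.7999877929688, -86.5], [556.0, -86.5], [556.0, -66.0999984741211]]
bar 433 [0.50920193 0.0270126  0.16546206] [0.60221801 0.17533526 0.91270393] [0.55070326 0.1685251  0.18674711]
[ 0.32604169 -0.0229896 ] 0.5092019259402754 0.6022180138935799
mouth ((554.963134765625, 11.132808685302734), (66.64380645751953, 98.7812728881836), 0.0712655708193779)
[[521.5999755859375, 60.5], [521.7000122070312, -38.29999923706055], [588.2999877929688, -38.20000076293945], [588.2000122070312, 60.599998474121094]]
side deck [ 0.47526365 -0.2757107   0.08909329] [0.63386444 0.08079215 0.09591483] [ 0.52213404 -0.10512559  0.09170429]
side bar 535 [0.50755132 0.16451278 0.17239027] [0.60042789 0.17470682 0.18841281] [0.55160154 0.17114271 0.18441124]
bottle [ 0.536 -0.264  0.02 ] [0.8   0.027 0.913]
mug [ 0.536 -0.075  0.02 ] [0.775 0.027 0.913]
jar [0.536 0.027 0.02 ] [0.772 0.17  0.913]
stack [ 0.38  -0.038  0.021] [0.536 0.12  0.913]
```

```bash
python3 -m jog '[[0,0,0.1,2.4,-3.4,0,0],[0,0,0.1,2.4,-3.4,0,0],[0,0,0.1,2.4,-3.4,0,0],[0,0,0.093,2.4,-3.4,0,0],[0,0,0,2.4,-3.4,0,0],[0,0,0,2.4,-3.4,0,0],[0,0,0,2.4,-3.4,0,0],[0,0,0,2.4,-3.4,0,0],[0,0,0,2.4,-3.4,0,0],[0,0,0,2.4,-3.4,0,0],[0,0,0,2.4,-3.4,0,0],[0,0,0,2.4,-3.4,0,0],[0,0,0,0,0,0,0],[0,0,0,0,0,0,0]]'
```

```text
clock: 1.5
tool_pos: [0.5554, 0.2383, 0.2136]
eef_rot: [-0.001, -3.141, 0.0]
contact_force: [0.3, -0.0, 0.3]
width: 0.005
grip_force: 0.0
```

```bash
python3 -m jog '[[0,0,0,0,0,-2.1,0],[0,0,0,0,0,-2.1,0],[0,0,0,0,-2.5,0,0],[0,0,0,0,-2,0,0],[0,0,0,0,-0.5,0,0],[0,0,0,0,-0.6,0.6,0],[0,0,0,0,-0.6,0.6,0],[0,0,0,0,-0.7,0.5,0],[0,0,0,0,-0.7,0.5,0],[0,0,0,0,-0.7,0.4,0],[0,0,0,0,-0.8,0.4,0],[0,0,0,0,-0.8,0.3,0],[0,0,0,0,-0.8,0.3,0],[0,0,0,0,-0.8,0.3,0]]'
```

```text
clock: 2.9
tool_pos: [0.5557, 0.124, 0.2119]
eef_rot: [-0.003, 3.14, 0.001]
contact_force: [0.1, 2.3, 2.7]
width: 0.001
grip_force: 1.5
```

```bash
python3 -m jog '[[0,0,0,0,-0.8,0.1,0],[0,0,0,0,-0.8,0.1,0],[0,0,0,0,-0.8,0,0],[0,0,0,0,-0.8,0,0],[0,0,0,0,-0.8,0,0],[0,0,0,0,-0.8,-0.1,0],[0,0,0,0,-0.7,-0.1,0],[0,0,0,0,-0.6,-0.2,0],[0,0,0,0,-0.4,-0.1,0],[0,0,0,0,0,0,0],[0,0,0,0,0,0,0],[0,0,0,0,0,0,0]]'
python3 - <<'E'
from h import *
grab('side','s1.png')
E
```

```text
clock: 4.1
tool_pos: [0.5552, 0.0592, 0.2079]
eef_rot: [0.002, -3.141, -0.0]
contact_force: [0.7, 1.2, -1.2]
width: 0.005
grip_force: 0.3
```

View pics/s1.png

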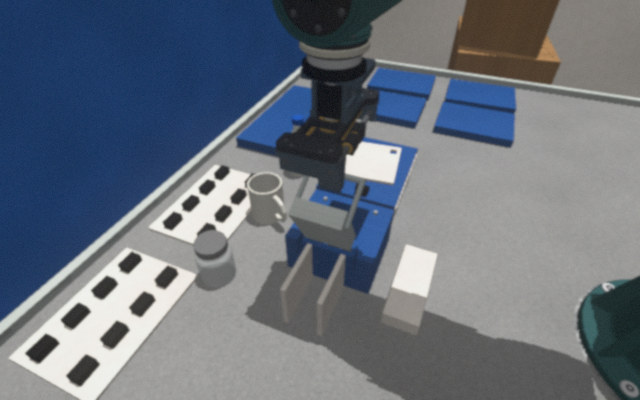

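The side view shows the tray steeply tipped at (325,222) with the finger on its bar; the clips are hidden. I'll nudge it to the stop, wait, then let the tray follow the finger back down.

```bash
python3 -m jog '[[0,0,0,0,-0.3,-0.1,0],[0,0,0,0,-0.2,0,0],[0,0,0,0,0,0,0],[0,0,0,0,0,0,0],[0,0,0,0,0,0,0],[0,0,0,0,0,0,0],[0,0,0,0,0,0,0],[0,0,0,0,0.6,0.1,0],[0,0,0,0,1.2,0.2,0],[0,0,0,0,1.2,0.2,0],[0,0,0,0,1.2,0.1,0],[0,0,0,0,1.2,-0.1,0],[0,0,0,0,1.2,-0.2,0],[0,0,0,0,1.2,-0.4,0],[0,0,0,0,1.2,-0.5,0],[0,0,0,0,1.2,-0.7,0],[0,0,0,0,1.2,-0.9,0],[0,0,0,0,1.2,-1,0],[0,0,0,0,2,-0.8,0],[0,0,0,0,3,0,0]]'; python3 -m jog '[[0,0,0,0,2,4.5,0],[0,0,0,1,4,3,0],[0,0,0,0,4,0,0],[0,0,0,0,4,0,0],[0,0,0,0,0,0,0]]';python3 - <<'E'
from h import *
im,d=grab('top');np.save('t2.npy',d)
cv2.imwrite('pics/t2.png',cv2.resize(im[160:290,210:510,::-1],(780,338),interpolation=cv2.INTER_CUBIC))
P=pts('top',d);i=im.astype(int)
m=(i.max(-1)<60);m[:,:300]=0;m[:,398:]=0;m[:190]=0;m[275:]=0
n,l,s,c=cv2.connectedComponentsWithStats(m.astype(np.uint8))
for k in range(1,n):
    if s[k,4]>15: print(s[k],c[k].round(0),P[l==k].mean(0).round(3),P[l==k][:,2].max().round(3))
E
```

```text
clock: 6.15
tool_pos: [0.5545, 0.2301, 0.1649]
eef_rot: [0.0, -3.14, 0.002]
contact_force: [0.5, -0.0, -0.2]
width: 0.007
grip_force: 0.0
clock: 6.65
tool_pos: [0.5648, 0.3733, 0.2406]
eef_rot: [-0.006, 3.141, 0.001]
contact_force: [-0.6, -0.1, 0.2]
width: 0.004
grip_force: 0.0
[303 210  62  42 175] [352. 223.] [ 0.571 -0.025  0.057] 0.913
[312 213  12  14 127] [318. 220.] [0.578 0.037 0.022] 0.03
[331 217  16  14 176] [338. 223.] [ 0.571 -0.002  0.026] 0.913
[378 230  13  13 156] [384. 236.] [ 0.546 -0.077  0.114] 0.913
[324 235  16  14 178] [332. 241.] [0.537 0.011 0.021] 0.03
[308 236  11  13 128] [313. 242.] [0.535 0.046 0.029] 0.913
```

View pics/t2.png

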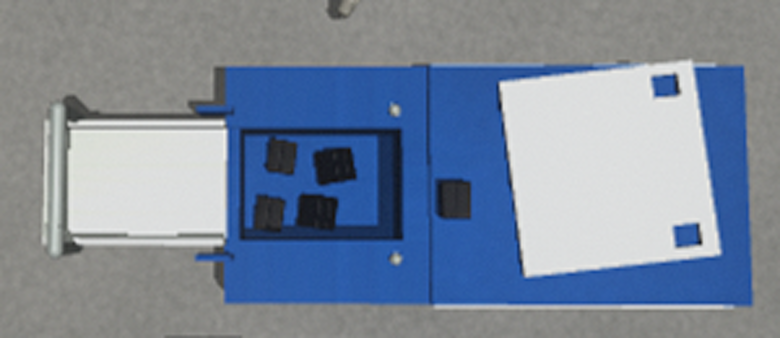

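The picture shows four clips in the bin mouth, around (320,185) in the crop. The tray is empty and level, the stray is still at (454,198) and the cover hasn't moved. Next I'll refine the fixture yaw from edges and pins.

Run:
```python
from h import *
im,_=grab('top');i=im.astype(int)
for u,v in((361.5,202.3),(362.3,259.2)): print('pin',ray('top',u,v,.092).round(4))
b=((i[...,2]-i[...,0])>45)|(i.min(-1)>150)
def sub(line,th=None):
    g=np.diff(line.astype(float));k=np.argmax(abs(g));w=abs(g[max(k-2,0):k+3]);return (np.arange(max(k-2,0),max(k-2,0)+len(w))*w).sum()/w.sum()+.5
sat=(i[...,2]-i[...,0])
# deck right edge per row, where blue to gray
q=[]
for v in list(range(195,270,3)): q.append(ray('top',480+sub(sat[v,491:510])+11,v,.093)[:2])
q=np.array(q);p=np.polyfit(q[:,0],q[:,1],1);print('end edge slope(yaw)',p[0],'mid y',np.median(q[:,1]))
# bottom & top edge bin+rim per column (x edges)
for nm,r,cols,z in(('bot rim',(265,290),range(302,368,3),.085),('top rim',(175,195),range(302,360,3),.085),('bot deck',(265,290),range(380,405,3),.093),('top deck',(175,195),range(380,400,3),.093)):
    q=np.array([ray('top',u,r[0]+sub(sat[r[0]:r[1],u]),z)[:2] for u in cols]);p=np.polyfit(q[:,1],q[:,0],1);print(nm,'yaw',-p[0],'x',np.median(q[:,0]))
m=i.min(-1)>150;m[:,:395]=0;m[:,500:]=0;m[:175]=0;m[272:]=0
c=max(cv2.findContours(m.astype(np.uint8),0,1)[0],key=cv2.contourArea)
r=cv2.minAreaRect(np.array([ray('top',u,v,.099)[:2] for u,v in c[:,0]],np.float32)*1000);print(r)
```

```text
pin [ 0.6049 -0.0404  0.092 ]
pin [ 0.5061 -0.0411  0.092 ]
end edge slope(yaw) -0.00024541697703316405 mid y -0.27540762092415666
bot rim yaw -0.00233553109509117 x 0.47631992746915996
top rim yaw 0.00034167615592105717 x 0.6359963040373906
bot deck yaw 0.0015916847610950888 x 0.47636925397185775
top deck yaw -0.002333404697258366 x 0.6362845857568127
((568.2718505859375, -188.3778533935547), (131.4244384765625, 143.91905212402344), 6.556172847747803)
```

```bash
python3 -m jog '[[0,0,0,0.7,-4,0,7],[0,0,0,0.7,-4,0,7],[0,0,0,0.7,-4,0,7],[0,0,0,0.7,-4,0,7],[0,0,0,0.7,-4,0,7],[0,0,0,0.7,-4,0,7],[0,0,0,0.7,-4,0,7],[0,0,0,0.7,-4,0,7],[0,0,0,0.7,-4,0,7],[0,0,0,0.7,-4,0,7],[0,0,0,0.7,-4,0,7],[0,0,0,0.7,-4,0,7],[0,0,0,0.8,-4,0,7],[0,0,0,0.8,-3.4,0,7],[0,0,0,0,0,0,7],[0,0,0,0,0,0,7]]'
```

```text
clock: 8.35
tool_pos: [0.6643, -0.1859, 0.2406]
eef_rot: [-0.002, -3.141, -0.0]
contact_force: [0.1, 0.6, 0.8]
width: 0.768
grip_force: 0.0
```

```bash
python3 -m jog '[[0,0,0,0,0.4,-4,7],[0,0,0,0,0,-4,7],[0,0,0,0,0,-4,7],[0,0,0,0,0,-1.5,7],[0,0,0,0,0,-0.9,7],[0,0,0,0,0,0,7],[0,0,0,-0.5,0,0,7],[0,0,0,-0.5,0,0,7],[0,0,0,-0.4,0,0,7],[0,0,0,-0.3,0,0,7],[0,0,0,-0.3,0,0,7],[0,0,0,-0.2,0,0,7],[0,0,0,-0.2,0,0,7],[0,0,0,0,0,0,7]]'
python3 - <<'E'
from h import *
im,d=grab('top','t3.png');np.save('t3.npy',d);i=im.astype(int)
m=(i.min(-1)>150);m[:,:390]=0;m[:,500:]=0;m[:175]=0;m[272:]=0
cv2.imwrite('pics/t3c.png',cv2.resize(im[130:290,310:520,::-1],(787,600),interpolation=cv2.INTER_CUBIC))
E
```

```text
clock: 9.75
tool_pos: [0.6421, -0.1813, 0.0984]
eef_rot: [-0.002, 3.139, -0.002]
contact_force: [4.3, -1.6, 7.1]
width: 0.766
grip_force: 3.6
```

View pics/t3c.png

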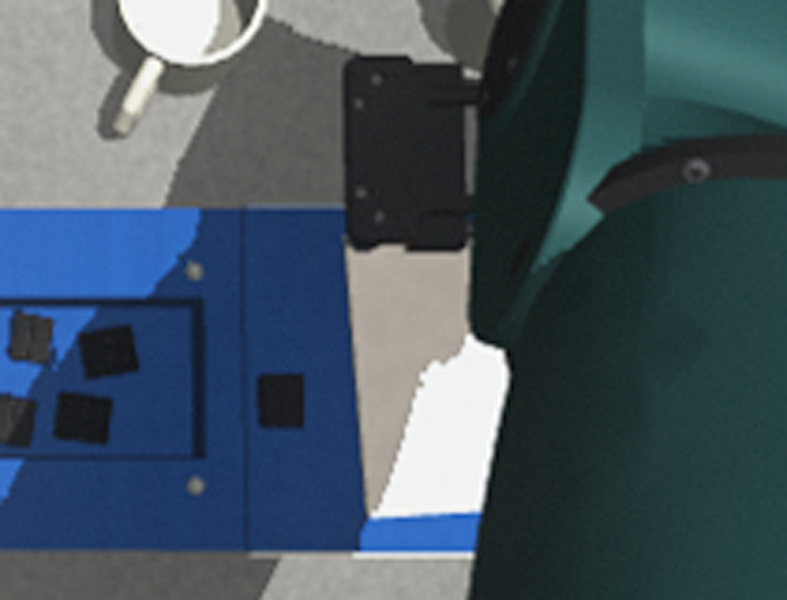

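The picture shows the cover turned somewhat (front edge from (345,245) to (367,515) in the crop), but the gripper and arm hide its +x side. The upward force suggests a fingertip has ridden onto the plate edge, so I'll back out, check, and re-enter lower.

```bash
python3 -m jog '[[0,0,0,0,0,1.5,7],[0,0,0,1.5,0,0,7],[0,0,0,1.5,0,0,7],[0,0,0,0,0,0,7],[0,0,0,0,0,-1.8,7],[0,0,0,0,0,0,7],[0,0,0,0,0,0,7]]'
python3 - <<'E'
from h import *
im,d=grab('side');i=im.astype(int);P=pts('side',d)
cv2.imwrite('pics/s3.png',cv2.resize(im[60:260,260:460,::-1],(600,600),interpolation=cv2.INTER_CUBIC))
E
```

```text
clock: 10.5
tool_pos: [0.6698, -0.1806, 0.0933]
eef_rot: [0.002, -3.139, -0.001]
contact_force: [-0.3, -0.1, -0.0]
width: 0.762
grip_force: 0.0
```

View pics/s3.png

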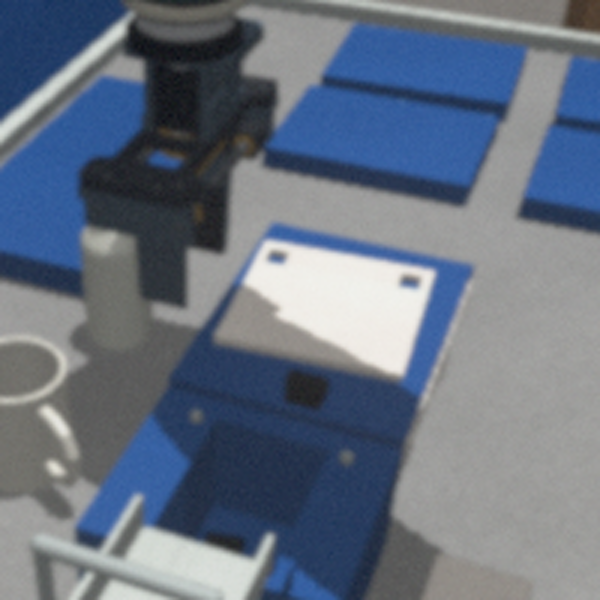

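The side view shows the cover flat on the deck, with corners at crop (215,343), (405,378), (436,268) and (262,240). The fingers are free beside it. I'll compute its pose from those corners.

```bash
python3 - <<'E'
from h import *
q=np.array([ray('side',260+u/3,60+v/3,.099)[:2] for u,v in((215,343),(405,378),(436,268),(262,240))])*1000
print(q.round(1),q.mean(0)); e=(q[0]+q[1]-q[2]-q[3])/2;f=(q[0]+q[3]-q[1]-q[2])/2;print('yaw',np.arctan2(-e[0],e[1]),np.arctan2(f[1],f[0]),np.hypot(*e),np.hypot(*f))
print([ray('side',260+u/3,60+v/3,.092).round(4).tolist() for u,v in((196,415),(346,457))])
E
python3 -m jog '[[0,0,0,0,0,0.1,7],[0,0,0,-0.7,0,0,7],[0,0,0,-0.5,0,0,7],[0,0,0,-0.4,0,0,7],[0,0,0,-0.3,0,0,7],[0,0,0,-0.2,0,0,7],[0,0,0,-0.2,0,0,7],[0,0,0,-0.2,0,0,7],[0,0,0,0,0,0,7]]'
```

```text
[[ 614.7 -100.8]
 [ 487.1 -113.6]
 [ 497.4 -247.8]
 [ 628.5 -234.7]] [ 556.94600447 -174.22000892]
yaw 0.08945338060686034 0.09989770396381106 134.53016725667314 130.0269169046335
[[0.6018, -0.0349, 0.092], [0.5029, -0.0342, 0.092]]
clock: 11.45
tool_pos: [0.6459, -0.1808, 0.0953]
eef_rot: [0.002, -3.142, -0.0]
contact_force: [0.3, 0.0, 0.3]
width: 0.765
grip_force: 0.0
```

```bash
python3 - <<'E'
from h import *
print(np.array([status.observe()['tool_pos'] for _ in range(3)]))
E
python3 -m jog '[[0,0,0,-0.2,0,0,7],[0,0,0,-0.2,0,0,7],[0,0,0,0,0,0,7]]';python3 -m jog '[[0,0,0,-0.2,0,0,7],[0,0,0,-0.1,0,0,7],[0,0,0,0,0,0,7],[0,0,0,0,0,0,7]]'
```

```text
[[ 0.64592743 -0.18081868  0.09533391]
 [ 0.64592743 -0.18081868  0.09533391]
 [ 0.64592743 -0.18081868  0.09533391]]
clock: 11.75
tool_pos: [0.642, -0.1809, 0.0954]
eef_rot: [-0.002, 3.141, -0.0]
contact_force: [0.5, -0.2, 0.6]
width: 0.767
grip_force: 0.2
clock: 12.15
tool_pos: [0.6391, -0.1808, 0.0954]
eef_rot: [0.002, -3.141, -0.0]
contact_force: [1.0, -0.2, -0.5]
width: 0.768
grip_force: 0.2
```

```bash
python3 -m jog '[[0,0,0,-0.2,0,0,7],[0,0,0,-0.1,0,0,7],[0,0,0,-0.1,0,0,7],[0,0,0,0,0,0,7]]';python3 - <<'E'
from h import *
im,d=grab('side');i=im.astype(int)
m=(i.min(-1)>95)&(i.max(-1)-i.min(-1)<40);m=m.astype(np.uint8);m[:,:325]=0;m[:138]=0;m[190:]=0;m[:,407:]=0
cv2.imwrite('pics/s4.png',cv2.resize(im[120:220,300:430,::-1],(780,600),interpolation=cv2.INTER_CUBIC))
E
```

```text
clock: 12.55
tool_pos: [0.635, -0.1808, 0.0954]
eef_rot: [0.002, -3.142, 0.0]
contact_force: [-0.2, -0.5, -0.3]
width: 0.768
grip_force: 0.3
```

View pics/s4.png

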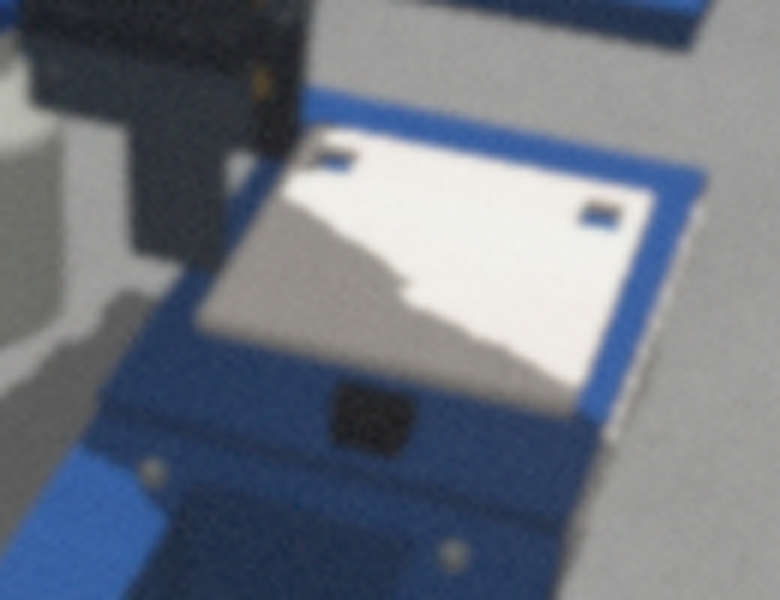

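The side crop shows the cover corners at (197,325), (580,415), (655,190) and (312,122). It is nearly parallel, and the front finger at (220,268) is close to its edge.

Run:
```python
from h import *
r=lambda u,v,z:ray('side',300+u/6,120+v/6,z)[:2]*1000
q=np.array([r(*p,.099) for p in((197,325),(580,415),(655,190),(312,122))])
print(q.round(1),q.mean(0)); e=(q[0]+q[1]-q[2]-q[3])/2;f=(q[0]+q[3]-q[1]-q[2])/2;print('yaw',np.arctan2(-e[0],e[1]),np.arctan2(f[1],f[0]))
print(r(152,470,.092),r(455,552,.092)); print('deck edge',r(100,400,.093),r(560,525,.093),'deck end',r(308,88,.093),r(708,175,.093))
```

```text
[[ 612.8 -102.2]
 [ 481.8 -105.4]
 [ 487.6 -241.9]
 [ 618.2 -237.4]] [ 550.08356694 -171.75779195]
yaw 0.041221653965561524 0.029463952162521432
[601.76047055 -34.85290199] [502.30985285 -35.38649445]
deck edge [630.28519904 -59.55173804] [475.69332716 -58.48889955] deck end [ 630.52019108 -269.43129091] [ 472.56316025 -268.53124521]
```

```bash
python3 -m jog '[[0,0,0,1,0,0,7],[0,0,0,0,0,4,8],[0,0,0,0,0,4,8],[0,0,-0.142,-0.8,-1,2,8],[0,0,-0.142,-0.8,-1,0,8],[0,0,-0.142,-0.8,-1,0,8],[0,0,-0.142,-0.8,-1,0,8],[0,0,-0.142,-0.8,-1,0,8],[0,0,-0.142,-0.8,-1,0,8],[0,0,-0.142,-0.8,-1,0,8],[0,0,-0.142,-0.8,-1,0,8],[0,0,-0.142,-0.8,-1,0,8],[0,0,-0.142,-0.8,-1,0,8],[0,0,-0.15,-0.9,-1,0,8],[0,0,0,0,0,0,8],[0,0,0,0,0,0,8]]'
```

```text
clock: 14.2
tool_pos: [0.5565, -0.2908, 0.1954]
eef_rot: [-2.215, -2.228, -0.0]
contact_force: [-0.5, -0.4, 0.6]
width: 0.877
grip_force: 0.0
```

```bash
python3 -m jog '[[0,0,-0.006,-0.1,0,-4,8],[0,0,0,0,0,-4,8],[0,0,0,0,0,-2,8],[0,0,0,0,0,0,8],[0,0,0,0,0.8,0,8],[0,0,0,0,0.8,0,8],[0,0,0,0,0.5,0,8],[0,0,0,0,0.5,0,8],[0,0,0,0,0.5,0,8],[0,0,0,0,0.5,0,8],[0,0,0,0,0.5,0,8],[0,0,0,0,0.5,0,8],[0,0,0,0,0.5,0,8],[0,0,0,0,0.5,0,8],[0,0,0,0,0.5,0,8],[0,0,0,0,0.5,0,8],[0,0,0,0,0.5,0,8],[0,0,0,0,0,0,8]]';python3 - <<'E'
from h import *
im,d=grab('side');
cv2.imwrite('pics/s5.png',cv2.resize(im[120:220,300:430,::-1],(780,600),interpolation=cv2.INTER_CUBIC))
E
```

```text
clock: 16.0
tool_pos: [0.555, -0.219, 0.0953]
eef_rot: [-2.225, -2.217, -0.0]
contact_force: [0.0, -0.3, 0.0]
width: 0.875
grip_force: 0.0
```

View pics/s5.png

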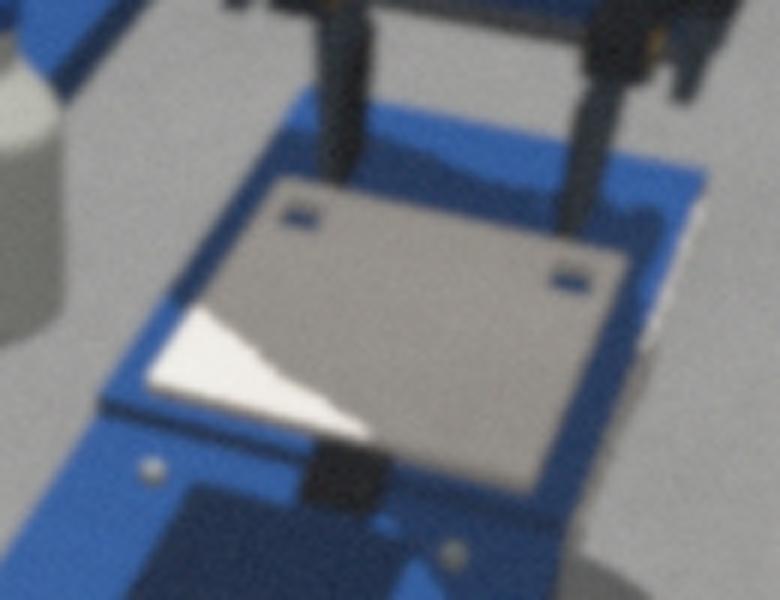

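The crop shows the cover squared against both fingers. Its slots are at (300,214) and (571,277), and the stray is at the deck edge (345,475). I'll check the sideways offset and yaw relative to the pins.

Run:
```python
from h import *
r=lambda u,v,z:ray('side',300+u/6,120+v/6,z)[:2]*1000
q=np.array([r(*p,.099) for p in((148,380),(540,492),(630,248),(278,180))])
print(q.round(1),q.mean(0)); e=(q[0]+q[1]-q[2]-q[3])/2;f=(q[0]+q[3]-q[1]-q[2])/2;print('yaw',np.arctan2(-e[0],e[1]),np.arctan2(f[1],f[0]))
print('slots',r(300,214,.099),r(571,277,.099),'pins',r(152,470,.092),r(455,552,.092))
im,d=grab('top');i=im.astype(int)
# top view: visible front edge and slots
m=(i.min(-1)>85)&(i.max(-1)-i.min(-1)<40);print([(v,np.flatnonzero(m[v,330:480])[:1]+330) for v in range(195,270,6)])
cv2.imwrite('pics/t5.png',cv2.resize(im[150:290,310:480,::-1],(728,600),interpolation=cv2.INTER_CUBIC))
```

```text
[[ 616.9  -68.4]
 [ 484.2  -64.2]
 [ 487.8 -202.6]
 [ 616.9 -195.3]] [ 551.4496242  -132.61194267]
yaw 0.013433151499307008 0.011645701222859036
slots [ 602.21047057 -177.68216182] [ 502.766961   -177.66636471] pins [601.76047055 -34.85290199] [502.30985285 -35.38649445]
[(195, array([379])), (201, array([360])), (207, array([380])), (213, array([380])), (219, array([380])), (225, array([380])), (231, array([380])), (237, array([380])), (243, array([380])), (249, array([380])), (255, array([380])), (261, array([380])), (267, array([380]))]
```

View pics/t5.png

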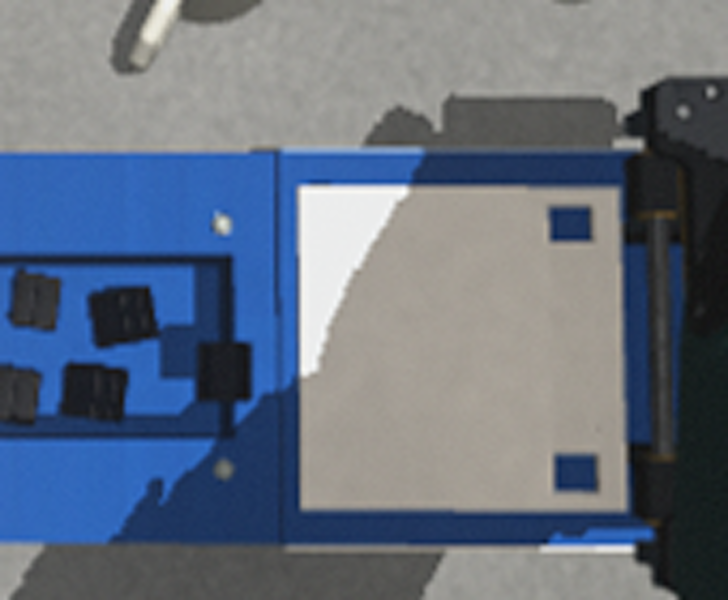

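The top view shows the cover square, its slots in line with the pins, and the stray already at the mouth's edge (224,370). Pushing on.

```bash
python3 -m jog '[[0,0,0,0,0.5,0,8],[0,0,0,0,0.5,0,8],[0,0,0,0,0.5,0,8],[0,0,0,0,0.5,0,8],[0,0,0,0,0.5,0,8],[0,0,0,0,0.5,0,8],[0,0,0,0,0.5,0,8],[0,0,0,0,0.5,0,8],[0,0,0,0,0.5,0,8],[0,0,0,0,0.5,0,8],[0,0,0,0,0.5,0,8],[0,0,0,0,0.5,0,8],[0,0,0,0,0.5,0,8],[0,0,0,0,0.5,0,8],[0,0,0,0,0,0,8]]';python3 - <<'E'
from h import *
im,d=grab('top')
cv2.imwrite('pics/t6.png',cv2.resize(im[150:290,280:480,::-1],(800,560),interpolation=cv2.INTER_CUBIC))
E
```

```text
clock: 17.6
tool_pos: [0.5551, -0.1492, 0.0954]
eef_rot: [-2.225, -2.217, -0.0]
contact_force: [-0.1, -0.4, 0.9]
width: 0.876
grip_force: 0.0
```

View pics/t6.png

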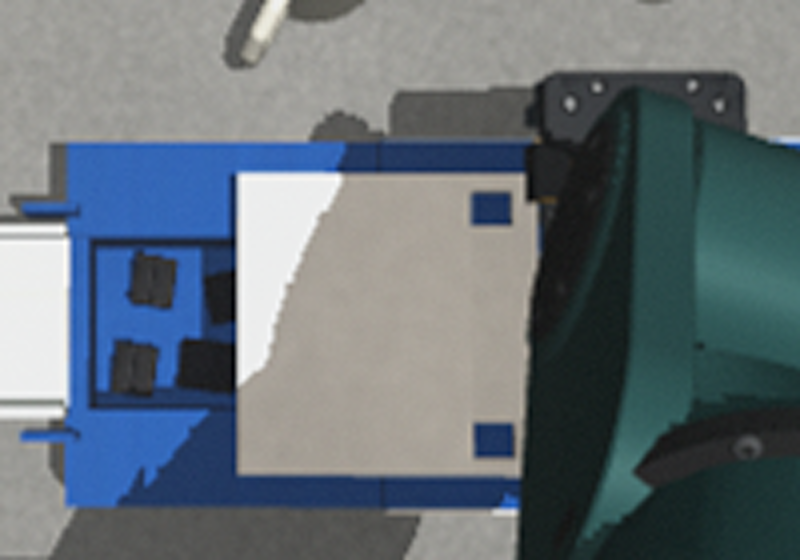

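The picture shows the cover moving straight over the mouth, slots at (492,208) and (494,440), and the stray gone into the bin. That was my last viewing, so from here I check by numbers.

```bash
python3 -m jog '[[0,0,0,0,0.5,0,8],[0,0,0,0,0.5,0,8],[0,0,0,0,0.5,0,8],[0,0,0,0,0.5,0,8],[0,0,0,0,0.5,0,8],[0,0,0,0,0.5,0,8],[0,0,0,0,0.5,0,8],[0,0,0,0,0.5,0,8],[0,0,0,0,0.5,0,8],[0,0,0,0,0.5,0,8],[0,0,0,0,0.5,0,8],[0,0,0,0,0,0,8]]'
python3 -m jog '[[0,0,0,0,0.3,0,8],[0,0,0,0,0.2,0,8],[0,0,0,0,0.2,0,8],[0,0,0,0,0.2,0,8],[0,0,0,0,0,0,8]]'
cat > m.py <<'E'
from h import *
for n in('top','side'):
    im,d=grab(n,n+'_m.png');P=pts(n,d);i=im.astype(int)
    m=(i.min(-1)>75)&(i.max(-1)-i.min(-1)<40)&(d>0)&(abs(P[...,2]-.095)<.013)&(abs(P[...,0]-.555)<.075)&(P[...,1]<.063)&(P[...,1]>-.16)
    m=cv2.morphologyEx(m.astype(np.uint8),cv2.MORPH_OPEN,np.ones((3,3)))
    q=P[m>0]; A=np.c_[q[:,0]-.555,q[:,1],np.ones(len(q))]
    for _ in range(3):
        s=np.linalg.lstsq(A,q[:,2],rcond=None)[0];k=abs(A@s-q[:,2])<.004;A,q=A[k],q[k]
    print(n,len(q),'slope x,y',s[:2].round(4),'z at seat',(s@[0,.0045,1]).round(4),'ext',np.percentile(q,1,0).round(3),np.percentile(q,99,0).round(3))
E
python3 m.py
```

```text
clock: 18.85
tool_pos: [0.5549, -0.0941, 0.0952]
eef_rot: [-2.225, -2.217, 0.0]
contact_force: [0.3, -0.7, -0.3]
width: 0.873
grip_force: 0.0
clock: 19.35
tool_pos: [0.5551, -0.0856, 0.0953]
eef_rot: [-2.226, -2.217, -0.0]
contact_force: [-0.4, -0.1, -0.3]
width: 0.881
grip_force: 0.0
top 4335 slope x,y [ 0.0003 -0.0638] z at seat 0.0945 ext [ 0.491 -0.039  0.089] [0.619 0.062 0.099]
side 3713 slope x,y [ 0.002  -0.0619] z at seat 0.0934 ext [ 0.489 -0.066  0.089] [0.617 0.061 0.099]
```

```bash
python3 -m jog '[[0,0,0,0,0.2,0,8],[0,0,0,0,0.2,0,8],[0,0,0,0,0.1,0,8],[0,0,0,0,0.1,0,8],[0,0,0,0,0,0,8]]'; python3 m.py;python3 -m jog '[[0,0,0,0,0.1,0,8],[0,0,0,0,0.1,0,8],[0,0,0,0,0,0,8],[0,0,0,0,0,0,8]]';python3 m.py
```

```text
clock: 19.95
tool_pos: [0.5551, -0.0796, 0.0953]
eef_rot: [-2.226, -2.217, -0.0]
contact_force: [0.0, 0.7, -0.2]
width: 0.876
grip_force: 0.0
top 3995 slope x,y [0.0006 0.0001] z at seat 0.0908 ext [ 0.491 -0.033  0.088] [0.62  0.062 0.094]
side 3435 slope x,y [0.0013 0.0013] z at seat 0.0899 ext [ 0.489 -0.064  0.088] [0.617 0.061 0.092]
clock: 20.45
tool_pos: [0.5551, -0.0778, 0.0954]
eef_rot: [2.226, 2.217, 0.0]
contact_force: [0.3, -0.1, -0.7]
width: 0.878
grip_force: 0.0
top 3887 slope x,y [0.0001 0.0008] z at seat 0.0908 ext [ 0.491 -0.031  0.088] [0.62  0.062 0.094]
side 3435 slope x,y [0.0009 0.0023] z at seat 0.0898 ext [ 0.489 -0.064  0.088] [0.617 0.061 0.092]
```

```bash
python3 -m jog '[[0,0,0,0,-1.5,0,8],[0,0,0,0,-1.5,0,8],[0,0,0,0,0,4,8],[0,0,0,0,-3,4,8],[0,0,0,0,-5,0,8],[0,0,0,0,-5,0,8],[0,0,0,0,-5,0,8],[0,0,0,0,-5,0,8],[0,0,0,0,-5,0,8],[0,0,0,0,-5,0,8],[0,0,0,0,0,0,8],[0,0,0,0,0,0,8]]'; python3 m.py
python3 - <<'E'
from h import *
im=cv2.imread('pics/top_m.png')[:,:,::-1].astype(int)
m=(im.min(-1)>75)&(im.max(-1)-im.min(-1)<40);m=m.astype(np.uint8);m[:195]=0;m[268:]=0;m[:,:299]=0;m[:,380:]=0
m=cv2.morphologyEx(m,cv2.MORPH_OPEN,np.ones((5,5)));c=max(cv2.findContours(m,0,1)[0],key=cv2.contourArea)
print(cv2.minAreaRect(np.array([ray('top',u,v,.091)[:2] for u,v in c[:,0]],np.float32)*1000))
k=(im.max(-1)<45).astype(np.uint8);k[:180]=0;k[345:]=0;k[:,:215]=0;k[:,520:]=0
n,l,s,ce=cv2.connectedComponentsWithStats(k)
for a in range(1,n):
    if s[a,4]>40:print('dark',s[a])
_,d=grab('top');P=pts('top',d);t=P[225:240,245:290].reshape(-1,3);print('tray floor z',t[:,2].min().round(4),np.median(t[:,2]).round(4),t[:,2].max().round(4))
for n,a,b in(('bottle',(100,145),(440,472)),('mug',(110,150),(340,382)),('jar',(110,145),(245,278)),('stack',(290,328),(272,360))):
    for f in ('top0.npy',None):
        p=pts('top',np.load(f) if f else d)[a[0]:a[1],b[0]:b[1]].reshape(-1,3);p=p[(p[:,2]>.02)&(p[:,2]<.3)];print(n,len(p),p.mean(0).round(3))
E
```

```text
clock: 21.75
tool_pos: [0.5539, -0.4397, 0.1749]
eef_rot: [-2.228, -2.214, 0.0]
contact_force: [-0.1, -0.1, 0.4]
width: 0.874
grip_force: 0.0
top 5210 slope x,y [-0.0003 -0.002 ] z at seat 0.0908 ext [ 0.491 -0.062  0.088] [0.62  0.062 0.094]
side 3425 slope x,y [0.0021 0.002 ] z at seat 0.0898 ext [ 0.489 -0.064  0.087] [0.618 0.061 0.092]
((555.1565551757812, 1.7425384521484375), (125.38249206542969, 130.8507537841797), 0.04965616390109062)
tray floor z 0.0972 0.1017 0.9127
bottle 1048 [ 0.742 -0.206  0.102]
bottle 1043 [ 0.742 -0.206  0.102]
mug 767 [ 0.744 -0.041  0.065]
mug 766 [ 0.744 -0.041  0.065]
jar 975 [0.739 0.138 0.084]
jar 977 [0.739 0.138 0.084]
stack 2876 [0.411 0.041 0.03 ]
stack 2874 [0.411 0.041 0.03 ]
```

The cover lies flat at seat height and square, within about 3 mm. The tray is level, no dark clip is left outside the bin, and the bystanders haven't moved.

```bash
python3 -c "
from plant import workorder
print(workorder.hand_in())"
```

```text
the job is handed in; nothing more can be done
None
```

The job is handed in at about 22 s: the tray emptied and swung back level, and the cover lies flat and home over the pins. Four clips were seen in the bin; the stray went in ahead of the cover, inferred because it was last seen at the mouth's edge and no clip remains outside. The bottle, mug, jar and stack did not move.

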